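# Load a soap bar past the rack's gravity catch

## Robot

A 6-joint arm with a two-finger parallel gripper is mounted at the origin on a cart in front of the work surface, level with it; the furniture and walls round the work are solid. World frame = base frame: x ahead of the robot, y to its left, z up, the work surface at z = 0. Lengths are in m, angles in rad, forces in N, time in s.
With the tool pointing down it reaches from about 0.275 to 0.725 m from the base axis. Payload 15.9 kg.
Tool frame: the origin (TCP) lies between the finger pads; the fingertips stand 8 mm ahead of it and the grasp point (between the pads) lies 11 mm behind it; z points along the fingers, y is the line along which they close (so a half turn about z gives the same grasp; the last joint's range is limited). The gripper opens to 85 mm and grips with 20 to 120 N. Pads are 22 mm wide; open, the fingers measure 114 mm over their backs; the gripper's body (76 mm by 85 mm) begins 54 mm behind the grasp point. The pads swing forward as they close: fully open they stand 13 mm farther back than shut.
Start: joints at [0, 0.213, -0.034, 1.323, 0, 1.571], TCP at [0.5, -0, 0.239] pointing down, gripper open.
Joint ranges: [-2.98, 2.98], [-0.74, 1.72], [-1.14, 1.35], [-2.1, 2.04], [-1.57, 1.44], [-3.14, 3.14]. Speed limits (rad/s): [1.89, 1.89, 2.39, 2.57, 3.14, 3.14].

## Interface

Orientations are given as a unit quaternion [w, x, y, z].
In Python, from plant import r, read_camera, job_done gives the robot as it stands.
- The arm moves only by the tool drive_tool, never from a script. Its argument "moves" is a list that holds one entry, the list of rows, each a list of 7 numbers: the shift along the world's x, y, z in m, then the turn, a rotation vector about the world's x, y, z in rad, then the finger opening in m, from 0 to 0.0854. A call has 1 to 12 rows; each row is the pose to reach, as a shift and turn from the pose commanded when the call began; what a row does not reach only later rows make up. A row lasts 1/12 s, in which the tool goes at most 41.7 mm and 7.16 degrees, less where a joint would pass 70% of its speed; a pose out of reach is approached as far as the arm can. A call with a gripper value outside its range is refused whole. The fingers move at their own pace and stop on an object; "force" is the grip in N (left out, the last holds). Time passes only in rows, so rows that repeat a pose let the fingers close. It gives the time, the measured TCP pose, the force, the opening and the grip force at its end, in the units of the state.
- r.read_state(): the state, without advancing time (a new reading comes with each control period).
- read_camera(name): name is "scene" or "side" or "wrist"; returns a dict with "img" (400x640x3 uint8, red, green, blue), "fx", "fy", "cx", "cy" (pixels), "k1" (the pictures are not rectified: a ray, as slopes to the right and down, at radius r is drawn at 1 + k1 r^2 times it, then the intrinsics apply), "xyz" and "attitude" of the camera in the world. Camera axes: x right, y down, z forward; pixel columns grow to the right and rows downward; lengths in m; the calibration is good to about 2 mm. A picture is of the moment at which its call begins. There is no depth.
- job_done(): hands the job in; it is judged then, once.
The state is a dict: "t": time; "q": joint angles; "joint_vel": joint speeds; "joint_efforts": joint torques, N m; "eef_pos": TCP position; "eef_rot": TCP orientation; "wrist_force": force on the tool from outside, world axes, zero at the start; "moment": the same for the moment, N m; "grip_width": opening from 0.0 (shut) to 1.0 (fully open); "finger_force": force on a finger pad.
Only numpy, scipy, OpenCV 4.12 (cv2) and the standard library are available. Lean on these libraries where they do the work, as an engineer would, in place of code of your own. Each camera call takes 0.05 s, during which the arm holds its last target. There are 200 camera calls.

## Task

Pick up the lavender soap bar, lay it in the open front end of the wooden bar rack with its long side across the lane, and slide it along the lane so that the bar's own front edge lifts the red catch. Slide on until the catch has dropped back down fully behind the bar, then let go. Leave the green bar where it is.

Things in the scene. Friction and masses are not known exactly. Their poses are not given: they have to be found in the camera images.
- lavender_centre (a point): Centre (half-way up) of the lavender (pale purple) soap bar, a loose block 51 x 72 x 27 mm (x, y, z) lying flat, about 100 g. Its x axis runs along the 51 mm side, its y axis along the 72 mm side, z up. Centre 13.5 mm above what it lies on.
- green_centre (a point): Centre of a pale green soap bar of the same size and axes: a bystander that stays where it is.
- rack: Fixed wooden rack, base 240x112x10 mm, origin: centre of its underside, z up. Lane along x: bars enter at the open -x end (robot's side) and slide to +x. Lane floor 10 mm above the worktop, y -44 to 44 mm between fences 26 mm high. Two end stops face x = 81 mm, 38 mm high, with a finger gap between them, y -22 to 22. Catch bracket at y 52 to 58, x -42, 54 mm high. Heights are above the worktop.
- catch (a joint): Red gravity catch: arm 58 mm long on a pin at rack x -42 mm, 48 mm up, over rack y 22 to 40 only: fingers pass in mid-lane. Rad: 0 = down, tip at x 12 mm and 9 mm above the lane floor; grows as the tip rises. No spring, 60 g. A bar slid to +x pushes under the slope, lifts it to 0.3; it falls to 0 once the bar's centre is past x 38 mm (at 55 mm the bar meets the stops) and then bars its way back.
Not all that is in view belongs to the job. What is shaped like the part that bears lavender_centre but turquoise is not meant.

How it is judged:
By the outcome, as a careful person would: the job done as asked, in the order asked, and still so for the second after the job is handed in, with the robot touching nothing.
It also fails if it takes over 42 s, if anything falls off the work surface, if the arm or the gripper's body presses on something with over 40 N, if the wrist force passes 120 N, or if a joint passes its speed limit or range.

## Working session

There is one attempt and no reset: what is moved stays moved. The work goes in short steps, Python scripts to look and compute and a tool call to move; the robot and the scene stay as the last step left them, time stands still between calls to the robot, and variables do not carry over. Pictures are saved under pics/ and viewed, at most 10 in all, crops included, and the job is handed in when it is done.

Besides the shell and the picture viewer there is one more tool, called after "Emit:" as name(argument=value, ...), one argument or row to a line, values as JSON. drive_tool: Moves the arm, as the interface text tells. Its arguments: {"type":"object","properties":{"moves":{"type":"array"},"force":{"type":"number"}},"required":["moves"]}

```bash
mkdir -p pics; ls; python3 - <<'E'
from plant import r, read_camera
import cv2,numpy as np
for n in ["scene","side","wrist"]:
    c=read_camera(n); cv2.imwrite(f"pics/{n}0.png",c["img"][:,:,::-1]); np.save(f"pics/{n}0.npy",c,allow_pickle=True)
    print(n,{k:np.round(v,4).tolist() for k,v in c.items() if k!="img"})
print(r.read_state())
E
```

```text
pics
scene {'fx': 452.8985, 'fy': 452.8985, 'cx': 319.1232, 'cy': 194.9728, 'k1': -0.0692, 'xyz': [0.0307, 0.7846, 0.4155], 'attitude': [0.1496, -0.2431, 0.7964, -0.5331]}
side {'fx': 483.5253, 'fy': 483.5253, 'cx': 318.7421, 'cy': 197.874, 'k1': -0.0022, 'xyz': [0.308, -0.7458, 0.4868], 'attitude': [-0.5246, 0.8447, -0.0927, 0.0523]}
wrist {'fx': 283.9579, 'fy': 283.9579, 'cx': 321.6385, 'cy': 201.3324, 'k1': 0.0128, 'xyz': [0.4994, 0.0766, 0.3736], 'attitude': [0.1501, 0.9887, -0.0001, -0.0004]}
{'t': 0.15, 'q': array([-7.05277921e-05,  2.13227042e-01, -3.48848904e-02,  1.32350349e+00,
        1.31250911e-05,  1.57078113e+00]), 'joint_vel': array([ 0.00089478, -0.00160502,  0.00285031, -0.00025079, -0.00192114,
       -0.00112066]), 'joint_efforts': array([ 7.54873927e-04, -6.86405826e+01,  4.87247872e+01,  1.30636684e-02,
        8.93374795e-05, -4.25830592e-06]), 'eef_pos': array([ 4.99750007e-01, -3.12089866e-05,  2.38949810e-01]), 'eef_rot': array([-2.94246223e-04,  7.07126287e-01,  7.07087156e-01, -2.84940558e-04]), 'wrist_force': array([-0.26752962,  0.23993479, -0.09314859]), 'moment': array([0.01421811, 0.02389374, 0.00767278]), 'finger_force': 0.0, 'grip_width': 0.9986398787869644}
```

View pics/scene0.png

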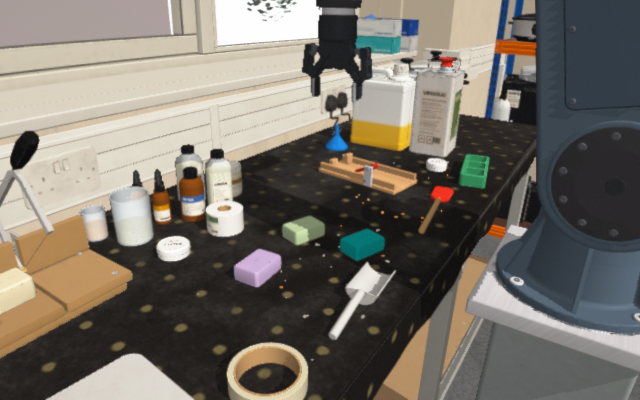

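View pics/side0.png

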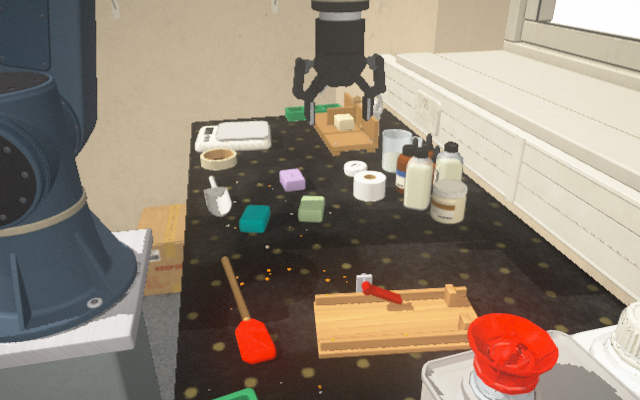

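Scene view candidates: lavender bar at (258,267), green bar at (303,230), turquoise look-alike at (362,244), cream block in the cutter at (15,290). In the side view, lavender is at (292,180), green at (311,208), turquoise at (255,219), and the rack around (395,322). By the description I choose the lavender one.

```bash
cat > h.py <<'E'
import numpy as np,cv2
from scipy.spatial.transform import Rotation as R
def rot(q): return R.from_quat([q[1],q[2],q[3],q[0]])
def cast(c,uv,z):
    p=(np.atleast_2d(uv).astype(float)-[c["cx"],c["cy"]])/[c["fx"],c["fy"]]
    s=p.copy()
    for _ in range(20): s=p/(1+c["k1"]*(s**2).sum(1,keepdims=True))
    d=rot(c["attitude"]).apply(np.c_[s,np.ones(len(s))])
    return np.array(c["xyz"])+d*((z-c["xyz"][2])/d[:,2])[:,None]
def proj(c,P):
    v=rot(c["attitude"]).inv().apply(np.atleast_2d(P)-c["xyz"]); s=v[:,:2]/v[:,2:]
    s=s*(1+c["k1"]*(s**2).sum(1,keepdims=True)); return s*[c["fx"],c["fy"]]+[c["cx"],c["cy"]]
def load(n): return np.load(f"pics/{n}.npy",allow_pickle=True).item()
def blob(c,lo,hi,near=None):
    m=cv2.inRange(cv2.cvtColor(c["img"],cv2.COLOR_RGB2HSV),lo,hi)
    cs=cv2.findContours(m,cv2.RETR_EXTERNAL,cv2.CHAIN_APPROX_NONE)[0]
    return max(cs,key=cv2.contourArea)[:,0]
E
python3 - <<'E'
from h import *
for n in ["scene0","side0"]:
    c=load(n)
    for nm,lo,hi in [("lav",(120,25,60),(150,255,255)),("turq",(80,150,30),(100,255,255))]:
        b=blob(c,lo,hi); print(n,nm,len(b),b.mean(0),cast(c,b.mean(0),.014)[0].round(4))
        # silhouette projected onto base and top planes
        if nm=="lav":
            for z in (0,.027):
                rr=cv2.minAreaRect((cast(c,b,z)[:,:2]*1000).astype(np.float32)); print(z,rr)
c=load("side0"); print("rack corners z=.01",cast(c,[[315,303],[320,356],[470,290],[480,345]],.01).round(4))
a=load("scene0")["img"]; s=load("side0")["img"]
A=cv2.resize(a[200:300,220:400],None,fx=4,fy=4,interpolation=2)[:300]
A=np.hstack([cv2.resize(a[235:295,225:295],(400,300),interpolation=2),cv2.resize(s[160:205,265:325],(400,300),interpolation=2)])
B=cv2.resize(s[262:367,305:495],None,fx=4.2,fy=4.2,interpolation=2)
B=cv2.resize(B,(800,300))
cv2.imwrite("pics/crop1.png",np.vstack([A,B])[:,:,::-1])
E
```

```text
scene0 lav 118 [257.03389831 267.12711864] [0.4616 0.2977 0.014 ]
0 ((477.77655029296875, 277.7224426269531), (76.4400634765625, 107.94371032714844), 4.283390522003174)
0.027 ((448.7249450683594, 310.6598205566406), (71.47318267822266, 100.92986297607422), 4.283409595489502)
scene0 turq 109 [361.7706422  243.94495413] [0.357  0.1268 0.014 ]
side0 lav 75 [291.8  179.72] [0.4636 0.2972 0.014 ]
0 ((468.6440124511719, 331.86981201171875), (61.37521743774414, 133.26153564453125), 0.7502449750900269)
0.027 ((459.7355651855469, 272.0952453613281), (57.971012115478516, 125.86997985839844), 0.7503455877304077)
side0 turq 93 [254.47311828 218.51612903] [0.3585 0.1249 0.014 ]
rack corners z=.01 [[ 0.4244 -0.1606  0.01  ]
 [ 0.4082 -0.2708  0.01  ]
 [ 0.6724 -0.1839  0.01  ]
 [ 0.6264 -0.2992  0.01  ]]
```

View pics/crop1.png

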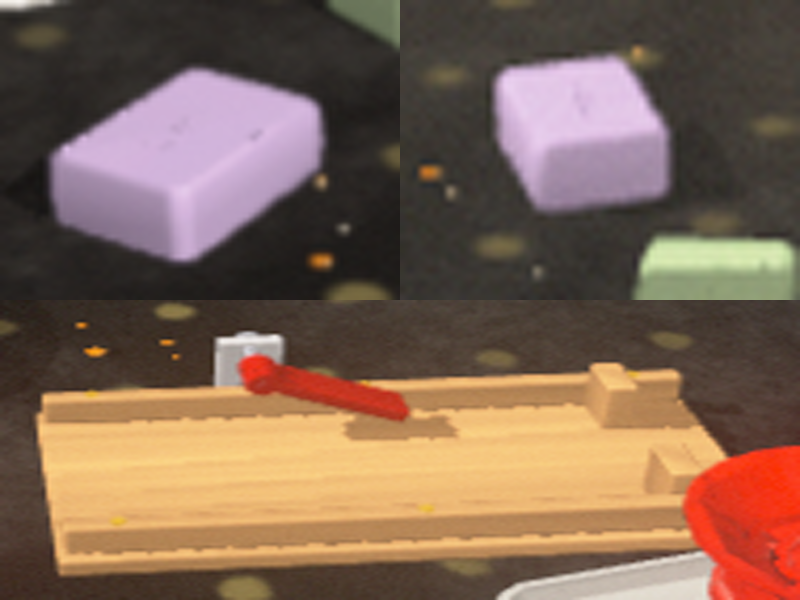

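View pics/wrist0.png

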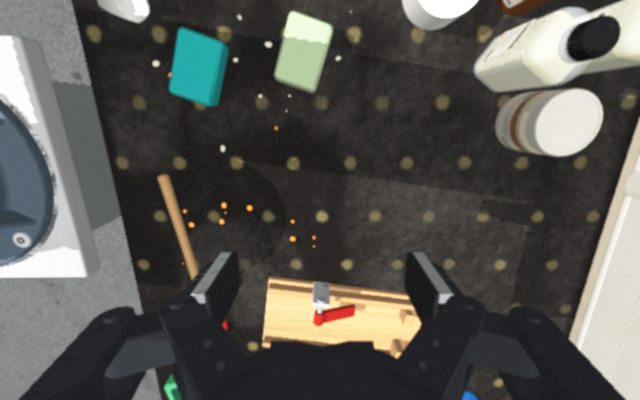

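The left half of the crop confirms the lavender bar, scene px ~(257,267), lying flat. The side-view crop shows the rack with its open end at left, the red catch in its far half with the tip around px (400,298), and the stops at right. The wrist view shows green at (304,52), turquoise at (198,66), and the rack at (265–420, 280–350).

```bash
python3 - <<'E'
from h import *
sc,si,wr=load("scene0"),load("side0"),load("wrist0")
k=np.array([400/70,5]); t=np.array([[195,66],[324,103],[180,190],[50,150]])/k+[225,235]
k=400/60; u=np.array([[95,68],[224,56],[267,138],[143,140]])/k+[265,160]
for c,p in((sc,t),(si,u)):
    q=(cast(c,p,.027)[:,:2]*1000).astype(np.float32); print(q.round(1).tolist(),q.mean(0))
    print("  sides",[(np.linalg.norm(d).round(1),np.degrees(np.arctan2(d[1],d[0])).round(1)) for d in np.roll(q,-1,0)-q])
k=np.array([800/190,300/105]); f=lambda P:np.array(P)/k+[305,262]
print("far lane edge y44",cast(si,f([[44,420],[585,403]]),.01).round(4))
print("base near bottom y-56",cast(si,f([[60,574],[690,550]]),.0).round(4))
print("base far-left top z.01",cast(si,f([[38,417]]),.01).round(4))
print("stop left faces z.038", cast(si,f([[590,368],[655,450]]),.038).round(4))
print("pin z.048",cast(si,f([[258,370]]),.048).round(4),"tip z.02",cast(si,f([[405,410]]),.021).round(4))
print("green",cast(sc,[[303,230]],.014),cast(si,[[311,208]],.014),cast(wr,[[304,52]],.02))
print("wr rack corners", cast(wr,[[270,278],[262,345]],.026))
print("jug/tin base",cast(sc,[[355,140],[410,150],[413,147],[450,153]],0).round(3))
E
```

```text
[[484.5, 264.5], [437.5, 261.79998779296875], [437.1000061035156, 327.20001220703125], [482.29998779296875, 330.29998779296875]] [460.34488 295.96085]
  sides [(np.float32(47.0), np.float32(-176.8)), (np.float32(65.4), np.float32(90.4)), (np.float32(45.4), np.float32(3.9)), (np.float32(65.9), np.float32(-88.1))]
[[438.8999938964844, 331.20001220703125], [486.5, 331.3999938964844], [488.29998779296875, 256.0], [446.20001220703125, 264.29998779296875]] [464.95435 295.72467]
  sides [(np.float32(47.7), np.float32(0.2)), (np.float32(75.3), np.float32(-88.7)), (np.float32(42.9), np.float32(168.9)), (np.float32(67.3), np.float32(96.2))]
far lane edge y44 [[ 0.3848 -0.3526  0.01  ]
 [ 0.5362 -0.3778  0.01  ]]
base near bottom y-56 [[ 0.3761 -0.4133  0.    ]
 [ 0.5377 -0.4393  0.    ]]
base far-left top z.01 [[ 0.3835 -0.3507  0.01  ]]
stop left faces z.038 [[ 0.5316 -0.3838  0.038 ]
 [ 0.5308 -0.4234  0.038 ]]
pin z.048 [[ 0.4396 -0.3733  0.048 ]] tip z.02 [[ 0.4811 -0.3787  0.021 ]]
green [[0.47670066 0.14349349 0.014     ]] [[0.47947693 0.14391634 0.014     ]] [[0.4794521  0.14145007 0.02      ]]
wr rack corners [[ 0.4269122  -0.14363093  0.026     ]
 [ 0.40871231 -0.25930558  0.026     ]]
jug/tin base [[ 0.729 -0.521  0.   ]
 [ 0.533 -0.527  0.   ]
 [ 0.538 -0.565  0.   ]
 [ 0.419 -0.575  0.   ]]
```

Emit:
drive_tool(
  moves=[
    [[-0.005,0.04,0,0,0,0,0.085],[-0.01,0.08,0,0,0,0,0.085],[-0.015,0.12,0,0,0,0,0.085],[-0.02,0.16,0,0,0,0,0.085],[-0.025,0.2,0,0,0,0,0.085],[-0.03,0.235,-0.01,0,0,0,0.085],[-0.035,0.265,-0.03,0,0,0,0.085],[-0.037,0.285,-0.06,0,0,0,0.085],[-0.037,0.296,-0.09,0,0,0,0.085],[-0.037,0.296,-0.12,0,0,0,0.085],[-0.037,0.296,-0.12,0,0,0,0.085],[-0.037,0.296,-0.12,0,0,0,0.085]],
  ],
  force=40,
)

```text
t: 1.15
eef_pos: [0.4621, 0.2954, 0.1187]
eef_rot: [-0.0, 0.707, 0.707, -0.002]
wrist_force: [0.2, 0.4, 0.4]
grip_width: 0.994
finger_force: 0.0
```

```bash
python3 - <<'E'
from plant import r, read_camera
from h import *
c=read_camera("wrist"); cv2.imwrite("pics/wrist1.png",c["img"][:,:,::-1]); np.save("pics/wrist1.npy",c,allow_pickle=True)
b=blob(c,(120,25,60),(150,255,255)); print(b.min(0),b.max(0))
for z in(0,.027): print(z,cv2.minAreaRect((cast(c,b,z)[:,:2]*1000).astype(np.float32)))
s=r.read_state(); print(s["eef_pos"],s["eef_rot"])
si=load("side0");k=np.array([800/190,300/105]); f=lambda P:np.array(P)/k+[305,262-105]
print("far lane edge y44",cast(si,f([[44,420],[585,403]]),.01).round(4))
print("base near bottom y-56",cast(si,f([[60,574],[690,550]]),.0).round(4))
print("base far-left top z.01",cast(si,f([[38,417]]),.01).round(4))
print("stop left faces z.038", cast(si,f([[590,368],[655,450]]),.038).round(4))
print("pin z.048",cast(si,f([[258,370]]),.048).round(4),"tip z.02",cast(si,f([[405,410]]),.021).round(4))
E
```

```text
[289 160] [352 247]
0 ((461.478515625, 289.0091552734375), (56.82131576538086, 84.56159973144531), 3.124436616897583)
0.027 ((461.52789306640625, 297.8818359375), (50.76509475708008, 75.54872131347656), 3.1244287490844727)
[0.46316001 0.29580962 0.12036702] [ 2.27614166e-05  7.07206934e-01  7.07006613e-01 -2.44749253e-05]
far lane edge y44 [[ 0.4246 -0.1631  0.01  ]
 [ 0.623  -0.1936  0.01  ]]
base near bottom y-56 [[ 0.4085 -0.264   0.    ]
 [ 0.6138 -0.2943  0.    ]]
base far-left top z.01 [[ 0.4229 -0.1602  0.01  ]]
stop left faces z.038 [[ 0.6192 -0.1989  0.038 ]
 [ 0.6112 -0.265   0.038 ]]
pin z.048 [[ 0.4975 -0.1866  0.048 ]] tip z.02 [[ 0.5503 -0.1974  0.021 ]]
```

View pics/wrist1.png

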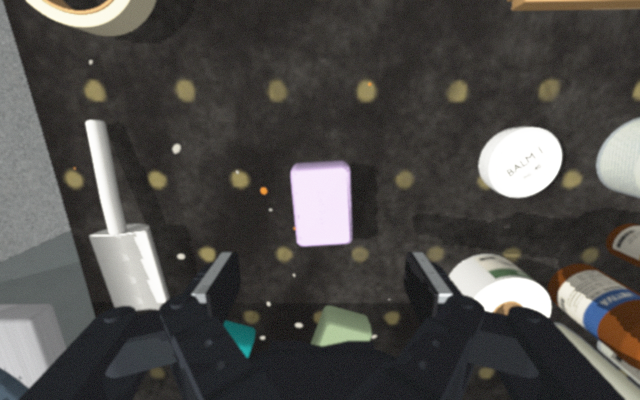

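The wrist view shows the lavender bar centred between the open fingers at (321,204), yaw about +3°. The green bar, at (342,326), is clear of them. The bar measures 51 x 75 mm at z=27, which matches.

Emit:
drive_tool(
  moves=[
    [[-0.001,0.001,-0.025,0,0,0.054,0.085],[-0.001,0.001,-0.05,0,0,0.054,0.085],[-0.001,0.001,-0.075,0,0,0.054,0.085],[-0.001,0.001,-0.095,0,0,0.054,0.085],[-0.001,0.001,-0.108,0,0,0.054,0.085],[-0.001,0.001,-0.108,0,0,0.054,0.085],[-0.001,0.001,-0.108,0,0,0.054,0.04],[-0.001,0.001,-0.108,0,0,0.054,0.04],[-0.001,0.001,-0.108,0,0,0.054,0.04],[-0.001,0.001,-0.108,0,0,0.054,0.04],[-0.001,0.001,-0.108,0,0,0.054,0.04],[-0.001,0.001,-0.108,0,0,0.054,0.04]],
  ],
  force=40,
)

```text
t: 2.2
eef_pos: [0.4632, 0.2976, 0.0133]
eef_rot: [0.0, 0.688, 0.726, 0.001]
wrist_force: [-0.7, -3.0, 11.9]
grip_width: 0.585
finger_force: 40.4
```

Emit:
drive_tool(
  moves=[
    [[0,0,0.02,0,0,0,0.04],[0,0,0.05,0,0,0,0.04],[0,0,0.085,0,0,0,0.04],[0,-0.01,0.12,0,0,0,0.04],[0,-0.03,0.155,0,0,0,0.04],[0,-0.06,0.18,0,0,-0.03,0.04],[0,-0.1,0.19,0,0,-0.06,0.04],[0,-0.14,0.19,0,0,-0.1,0.04],[0,-0.18,0.19,0,0,-0.14,0.04],[0,-0.22,0.19,0,0,-0.18,0.04],[0,-0.255,0.19,0,0,-0.202,0.04],[0,-0.28,0.19,0,0,-0.202,0.04]],
  ],
)

```text
t: 3.2
eef_pos: [0.4618, 0.0143, 0.2026]
eef_rot: [0.001, 0.758, 0.652, 0.001]
wrist_force: [0.0, -0.1, -0.7]
grip_width: 0.586
finger_force: 43.5
```

Emit:
drive_tool(
  moves=[
    [[0,-0.02,0,0,0,0,0.04],[0,-0.03,0,0,0,0,0.04],[0,-0.03,0,0,0,0,0.04],[0,-0.03,0,0,0,0,0.04]],
  ],
)

```text
t: 3.53
eef_pos: [0.4622, -0.0128, 0.2019]
eef_rot: [0.0, 0.758, 0.653, 0.0]
wrist_force: [-0.5, -1.0, -0.9]
grip_width: 0.583
finger_force: 43.5
```

```bash
python3 - <<'E'
from plant import r, read_camera
from h import *
P=[]
for n in("wrist","side"):
    c=read_camera(n); np.save(f"pics/{n}2.npy",c,allow_pickle=True); P.append(c["img"])
w,s=P
o=np.hstack([cv2.resize(w,(480,300),interpolation=3),cv2.resize(s[60:360,220:540],(320,300))])
o=np.vstack([o,cv2.resize(w[215:365,200:600],(800,300),interpolation=2)])
cv2.imwrite("pics/v3.png",o[:,:,::-1])
E
```

```text
(no output)
```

View pics/v3.png

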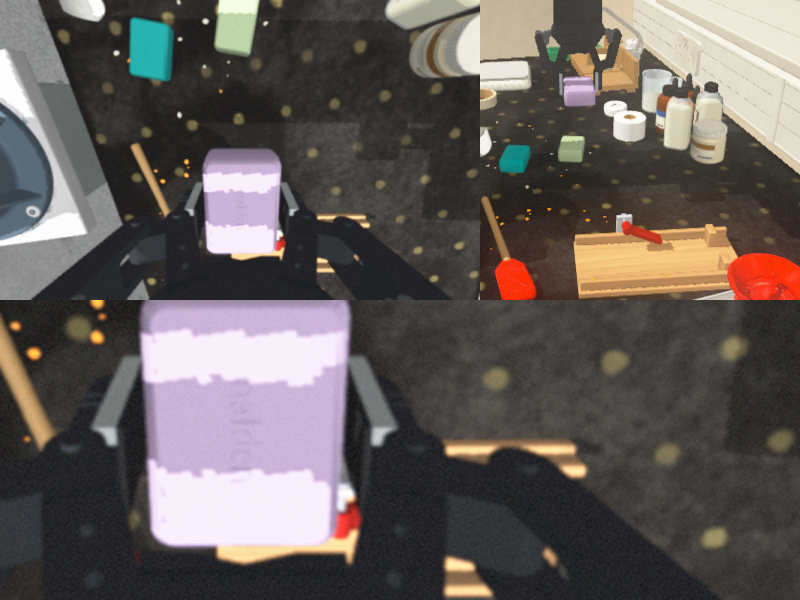

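The bar is held square between the fingers, its top spanning x 204–280 in the wrist view. The rack is clear in the side view, so I'll refine its yaw from the near base edge.

```bash
python3 - <<'E'
from h import *
for n in("side0","side2"):
    c=load(n);m=cv2.inRange(cv2.cvtColor(c["img"],cv2.COLOR_RGB2HSV),(8,60,70),(25,255,255))
    m[:275]=0;m[375:]=0;m[:,:300]=0;m[:,450:]=0
    cs=max(cv2.findContours(m,0,1)[0],key=cv2.contourArea); mm=cv2.drawContours(0*m,[cs],-1,255,-1)
    cols=np.arange(330,415); low=np.array([np.where(mm[:,u])[0].max() for u in cols])+.5
    P=cast(c,np.c_[cols,low],0); a=np.polyfit(P[:,0],P[:,1],1); yaw=np.arctan(a[0])
    rows=np.arange(312,345); left=np.array([np.where(mm[v])[0].min() for v in rows])-.5
    Q=cast(c,np.c_[left,rows],.01); b=np.polyfit(Q[:,1],Q[:,0],1)
    print(n,"yaw near edge",np.degrees(yaw),"left edge",-np.degrees(np.arctan(b[0])))
    # intersections -> corner(-120,-56)
    A=np.array([[-a[0],1],[1,-b[0]]]); k=np.linalg.solve(A,[a[1],b[1]])
    u=np.array([np.cos(yaw),np.sin(yaw)]);v=np.array([-u[1],u[0]]);o=k+.12*u+.056*v
    print("corner",k,"origin",o)
    e=lambda x,y:o+x*u+y*v
    print("entry -85",e(-.085,0),"end 50",e(.05,0))
E
```

```text
side0 yaw near edge -28.1577520196784 left edge -10.241517785932109
corner [ 0.38402027 -0.25066854] origin [ 0.51624491 -0.25792414]
entry -85 [ 0.44130452 -0.21781257] end 50 [ 0.56032749 -0.28151918]
side2 yaw near edge -27.388640256059883 left edge -10.165900133355684
corner [ 0.38350851 -0.25382535] origin [ 0.51581863 -0.25930543]
entry -85 [ 0.44034657 -0.22020341] end 50 [ 0.56021396 -0.28230662]
```

```bash
python3 - <<'E'
from h import *
c=load("side2");s=c["img"][270:370,305:485]
cv2.imwrite("pics/rack.png",cv2.resize(s,(800,444),interpolation=0)[:,:,::-1])
from scipy.stats import theilslopes
h=cv2.cvtColor(c["img"],cv2.COLOR_RGB2GRAY).astype(float)
cols=np.arange(325,440)
g=h[:,cols]; d=g[338:364]-g[341:367]  # bright->dark downwards; last strong one
low=[338+1+ (np.where(d[:,i]>40)[0].max() if (d[:,i]>40).any() else 0) for i in range(len(cols))]
t=theilslopes(low,cols); print(t[:2], low[::12])
P=cast(c,[[u,t[0]*u+t[1]] for u in(325,440)],0); print(P, np.degrees(np.arctan2(*(P[1]-P[0])[[1,0]])))
E
```

```text
(np.float64(-0.06578947368421052), np.float64(380.13157894736844)) [np.int64(358), np.int64(357), np.int64(356), np.int64(355), np.int64(355), np.int64(354), np.int64(354), np.int64(352), np.int64(352), np.int64(351)]
[[ 0.41582296 -0.26724272  0.        ]
 [ 0.57358101 -0.28848673  0.        ]] -7.669425743126154
```

View pics/rack.png

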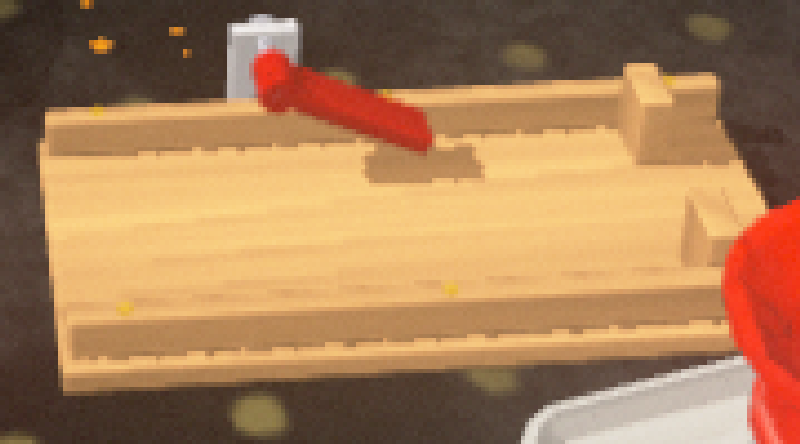

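The crop at 4.44x shows the far lane edge (48,156)–(625,127), the near base bottom edge (65,392)–(735,352), the far stop's top corner (637,100) and floor corner (640,165), the near stop's top corner (690,190), and the catch down.

```bash
python3 - <<'E'
from h import *
from plant import r
c=load("side2"); k=4.444
pts=[((48,156),-120,44,.01),((65,392),-120,-56,0),((62,375),-120,-56,.01),((637,100),81,22,.038),((640,165),81,22,.01),((690,190),81,-22,.038)]
W=np.array([cast(c,np.array([p[0]])/k+[305,270],p[3])[0,:2] for p in pts]); L=np.array([[p[1],p[2]] for p in pts])/1000
Lc,Wc=L.mean(0),W.mean(0); Ra,_=R.align_vectors(np.c_[W-Wc,np.zeros(6)],np.c_[L-Lc,np.zeros(6)])
M=Ra.as_matrix()[:2,:2]; o=Wc-M@Lc; print("origin",o,"yaw",np.degrees(np.arctan2(M[1,0],M[0,0])))
print("resid mm",((W-(L@M.T+o))*1000).round(1).tolist())
E1=cast(c,np.array([[48,156],[625,127]])/k+[305,270],.01); d=E1[1]-E1[0]; print("far edge yaw",np.degrees(np.arctan2(d[1],d[0])))
for x in(-85,-20,50,52): print(x,o+M@[x/1000,0])
s=r.read_state();print(s["eef_pos"],s["eef_rot"])
E
```

```text
origin [ 0.53556575 -0.22688769] yaw -8.074121376986236
resid mm [[1.6, 0.6], [0.0, 0.8], [-1.4, -2.1], [-2.2, 1.2], [2.1, 0.9], [-0.1, -1.5]]
far edge yaw -8.374265996904578
-85 [ 0.45140834 -0.2149491 ]
-20 [ 0.51576401 -0.22407861]
50 [ 0.58507011 -0.2339104 ]
52 [ 0.58705028 -0.2341913 ]
[ 0.46209866 -0.0120629   0.20155526] [1.46307000e-05 7.57171758e-01 6.53215802e-01 2.11659761e-04]
```

Emit:
drive_tool(
  moves=[
    [[-0.002,-0.035,0,0,0,0,0.04],[-0.004,-0.075,0,0,0,0,0.04],[-0.007,-0.115,0,0,0,0,0.04],[-0.009,-0.15,-0.005,0,0,0,0.04],[-0.011,-0.18,-0.02,0,0,0,0.04],[-0.012,-0.197,-0.05,0,0,0,0.04],[-0.012,-0.202,-0.08,0,0,0,0.04],[-0.012,-0.202,-0.11,0,0,0,0.04],[-0.012,-0.202,-0.14,0,0,0,0.04],[-0.012,-0.202,-0.14,0,0,0,0.04],[-0.012,-0.202,-0.14,0,0,0,0.04]],
  ],
)

```text
t: 4.55
eef_pos: [0.4495, -0.2137, 0.061]
eef_rot: [-0.001, 0.757, 0.653, -0.0]
wrist_force: [-0.1, -0.5, 0.3]
grip_width: 0.583
finger_force: 43.4
```

```bash
python3 - <<'E'
from plant import r, read_camera
from h import *
P=[]
for n in("wrist","side"):
    c=read_camera(n); np.save(f"pics/{n}4.npy",c,allow_pickle=True); P.append(c["img"])
w,s=P
o=np.vstack([cv2.resize(s[230:370,290:490],(800,560))])
cv2.imwrite("pics/v4.png",o[:,:,::-1])
s=r.read_state();print(s["eef_pos"],s["eef_rot"])
E
```

```text
[ 0.45121129 -0.21482259  0.06311117] [8.64984375e-04 7.57097809e-01 6.53300845e-01 4.05380248e-04]
```

View pics/v4.png

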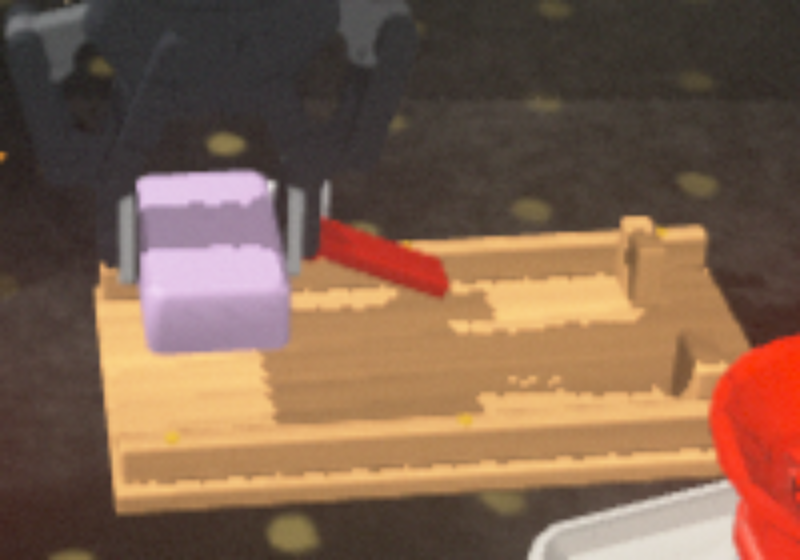

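The bar is over the front end of the lane, square to it, short of the red catch, and the fingers are in mid-lane. Lowering it now.

Emit:
drive_tool(
  moves=[
    [[0,0,-0.012,0,0,0,0.04],[0,0,-0.024,0,0,0,0.04],[0,0,-0.032,0,0,0,0.04],[0,0,-0.036,0,0,0,0.04],[0,0,-0.038,0,0,0,0.04],[0,0,-0.039,0,0,0,0.04],[0,0,-0.039,0,0,0,0.04]],
  ],
)

```text
t: 5.23
eef_pos: [0.4504, -0.2151, 0.0233]
eef_rot: [0.0, 0.757, 0.653, 0.0]
wrist_force: [-2.0, 1.7, 4.5]
grip_width: 0.583
finger_force: 44.1
```

```bash
python3 - <<'E'
from plant import r, read_camera
from h import *
c=read_camera("side"); np.save("pics/side5.npy",c,allow_pickle=True)
s=r.read_state();print(s["eef_pos"],s["wrist_force"],s["moment"])
b=blob(c,(120,25,60),(150,255,255)); h=cv2.convexHull(b)[:,0]; print(b.min(0),b.max(0))
o=np.array([.5356,-.2269]);a=np.radians(-8.1);M=np.array([[np.cos(a),-np.sin(a)],[np.sin(a),np.cos(a)]])
t=s["eef_pos"][:2]
B=np.array([[*(t+M@[x,y]),z] for x in(-.0255,.0255) for y in(-.036,.036) for z in(.010,.037)])
p=proj(c,B); print("expected if seated",p.min(0),p.max(0)); print("in rack",(M.T@(t-o)))
E
```

```text
[ 0.45041634 -0.21508106  0.0233123 ] [-3.55655258  1.26904115  4.34854394] [0.41674636 0.36623514 0.04671244]
[324 296] [360 337]
expected if seated [320.70293008 292.58451206] [361.87497589 342.33819388]
in rack [-0.08599915 -0.00030145]
```

Emit:
drive_tool(
  moves=[
    [[0.01,-0.0014,0,0,0,0,0.04],[0.02,-0.0028,0,0,0,0,0.04],[0.03,-0.0042,0,0,0,0,0.04],[0.04,-0.0057,0,0,0,0,0.04],[0.05,-0.0071,0,0,0,0,0.04],[0.06,-0.0085,0,0,0,0,0.04]],
  ],
)

```text
t: 5.78
eef_pos: [0.5108, -0.2238, 0.0234]
eef_rot: [0.0, 0.757, 0.653, 0.0]
wrist_force: [-3.4, -0.6, 4.2]
grip_width: 0.583
finger_force: 44.0
```

Emit:
drive_tool(
  moves=[
    [[0.01,-0.0014,0,0,0,0,0.04],[0.02,-0.0028,0,0,0,0,0.04],[0.03,-0.0042,0,0,0,0,0.04],[0.04,-0.0057,0,0,0,0,0.04],[0.05,-0.0071,0,0,0,0,0.04],[0.06,-0.0085,0,0,0,0,0.04],[0.065,-0.0092,0,0,0,0,0.04],[0.069,-0.0098,0,0,0,0,0.04],[0.072,-0.0102,0,0,0,0,0.04],[0.072,-0.0102,0,0,0,0,0.04],[0.072,-0.0102,0,0,0,0,0.04]],
  ],
)

```text
t: 6.7
eef_pos: [0.5827, -0.234, 0.0233]
eef_rot: [0.001, 0.757, 0.653, 0.0]
wrist_force: [0.6, 0.3, 5.4]
grip_width: 0.584
finger_force: 44.2
```

```bash
python3 - <<'E'
from plant import r, read_camera
from h import *
c=read_camera("side"); np.save("pics/side6.npy",c,allow_pickle=True); w=read_camera("wrist")
s=r.read_state()
o=np.array([.5356,-.2269]);a=np.radians(-8.1);M=np.array([[np.cos(a),-np.sin(a)],[np.sin(a),np.cos(a)]])
print(s["eef_pos"],s["wrist_force"],"in rack",M.T@(s["eef_pos"][:2]-o))
o=np.hstack([cv2.resize(c["img"][240:370,300:490],(585,400)),cv2.resize(w["img"][190:390,267:374],(214,400))])
cv2.imwrite("pics/v6.png",o[:,:,::-1])
E
```

```text
[ 0.58272938 -0.23399028  0.02335713] [1.13690356 0.37204889 5.24463822] in rack [ 0.04765823 -0.00037895]
```

View pics/v6.png

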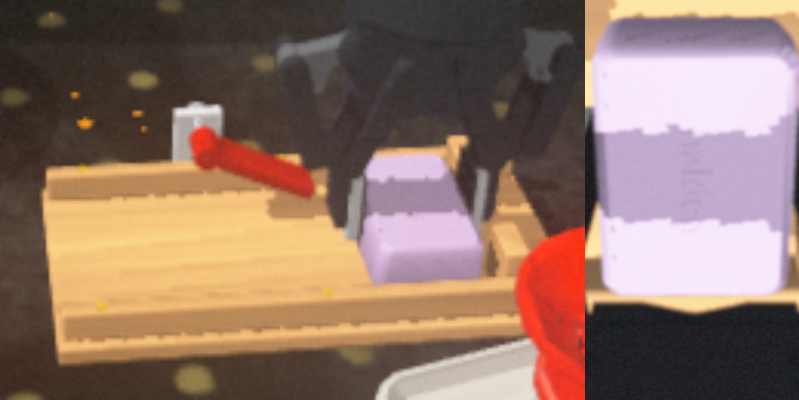

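The catch is down again behind the bar: its tip at (313,190) is left of the bar's rear edge at about (362,250), with its slope as before. The bar sits just short of the stops. Releasing and rising.

Emit:
drive_tool(
  moves=[
    [[0,0,0,0,0,0,0.056],[0,0,0,0,0,0,0.062],[0,0,0,0,0,0,0.068],[0,0,0,0,0,0,0.074],[0,0,0,0,0,0,0.074],[0,0,0,0,0,0,0.074],[0,0,0.01,0,0,0,0.074],[0,0,0.03,0,0,0,0.074],[0,0,0.06,0,0,0,0.074],[0,0,0.09,0,0,0,0.074],[0,0,0.12,0,0,0,0.074],[0,0,0.15,0,0,0,0.074]],
  ],
)

```text
t: 7.8
eef_pos: [0.5817, -0.2336, 0.1747]
eef_rot: [0.0, 0.757, 0.653, 0.0]
wrist_force: [0.4, 1.0, -1.3]
grip_width: 0.868
finger_force: 0.0
```

Emit:
drive_tool(
  moves=[
    [[-0.02,0.03,0.02,0,0,0,0.074],[-0.04,0.06,0.03,0,0,0,0.074],[-0.06,0.09,0.03,0,0,0,0.074],[-0.06,0.12,0.03,0,0,0,0.074],[-0.06,0.12,0.03,0,0,0,0.074],[-0.06,0.12,0.03,0,0,0,0.074],[-0.06,0.12,0.03,0,0,0,0.074]],
  ],
)

```text
t: 8.38
eef_pos: [0.5222, -0.1139, 0.2029]
eef_rot: [0.0, 0.757, 0.653, 0.0]
wrist_force: [-0.1, -0.2, 0.0]
grip_width: 0.868
finger_force: 0.0
```

```bash
python3 - <<'E'
from plant import r, read_camera
from h import *
c=read_camera("side"); s2=load("side2"); s6=load("side6")
def red(c):
    m=cv2.inRange(cv2.cvtColor(c["img"][270:312,355:410],cv2.COLOR_RGB2HSV),(0,150,80),(8,255,255)); p=np.argwhere(m); return p.mean(0),p.max(0)
for q in(s2,s6,c): print("red",red(q))
for q in(s6,c): b=blob(q,(120,25,60),(150,255,255)); print("lav",b.min(0),b.max(0))
for q in(s2,c): print("green",blob(q,(35,30,80),(60,130,255)).mean(0))
s=r.read_state(); print(s["t"],s["eef_pos"],s["wrist_force"])
cv2.imwrite("pics/v7.png",cv2.resize(c["img"][90:370,200:500],(600,560))[:,:,::-1])
E
```

```text
red (array([22.58679707, 25.50122249]), array([33, 46]))
red (array([22.63260341, 25.62773723]), array([34, 46]))
red (array([22.60340633, 25.59124088]), array([33, 46]))
lav [418 308] [454 328]
lav [412 291] [455 325]
green [311.30434783 208.48913043]
green [311.31521739 208.48913043]
8.4333 [ 0.52221441 -0.11425731  0.2026393 ] [ 0.44502723 -0.31526496  0.12418927]
```

View pics/v7.png

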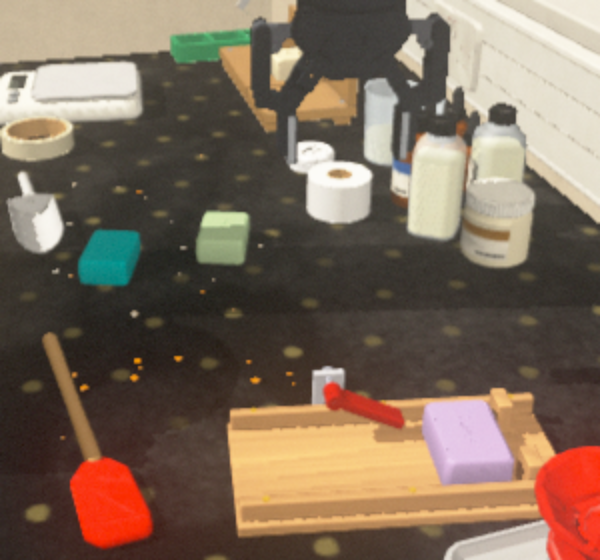

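The bar is flat in the lane behind the lowered catch. The catch matches its rest image, the green bar hasn't moved, and the robot is clear.

```bash
python3 -c "
from plant import job_done
print(job_done())"
```

```text
the job is handed in; nothing more can be done
None
```

The lavender bar went into the rack and slid past the red catch, which is fully down behind it; the green bar has not moved, and I handed the job in at about 8.4 s.

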